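# Lengthen a stand leg by one hole

### The arm

A 6-joint arm with a two-finger parallel gripper is mounted at the origin on the work surface. World frame = base frame: x ahead of the robot, y to its left, z up, the work surface at z = 0. Lengths are in m, angles in rad, forces in N, time in s.
With the tool pointing down it reaches from about 0.4 to 0.825 m from the base axis. Payload 7 kg.
Tool frame: the origin (TCP) lies on the centre line of the jaws, within the pads' length; the fingertips stand 22 mm ahead of it and the grasp point (between the pads) lies 3 mm ahead of it (arm.tcp_to_tips is the distance from the TCP to the fingertips, in m); z points along the fingers, y is the line along which they close (so a half turn about z gives the same grasp; the last joint's range is limited). The gripper opens to 88 mm and grips with 3 to 60 N. Pads are 19 mm wide; open, the fingers measure 130 mm over their backs; the gripper's body (78 mm by 193 mm) begins 47 mm behind the grasp point.
Start: joints at [-0.998, 0.359, 0.012, 0, -1.224, -0.288], TCP at [0.19, -0.648, 0.249] pointing down, gripper open.
Joint ranges: [-3.07, 3.07], [-1.43, 2.12], [-1.02, 1.25], [-3.03, 1.67], [-3.05, -0], [-3.03, 3.03]. Speed limits (rad/s): [2.39, 2.39, 3.01, 3.14, 3.14, 3.14].

### API

Orientations are given as [roll, pitch, yaw] about the fixed x, y, z axes, in that order (R = Rz(yaw) Ry(pitch) Rx(roll)).
In Python, from station import arm gives the robot as it stands.
- The arm moves only by the tool jog_arm, never from a script. Its argument "targets" is a list of rows, each an object of numbers: "dx", "dy", "dz": the shift along the tool's x, y, z in mm; "rx", "ry", "rz": the turn, a rotation vector about the tool's x, y, z in rad; "gripper": the closure, from 0 (fully open) to 1 (shut). In form: [{"dx": .., "dy": .., "dz": .., "rx": .., "ry": .., "rz": .., "gripper": ..}, ...]. A call has exactly 8 rows; each row is the pose to reach, as a shift and turn from the pose commanded when the call began, along the tool's axes at that moment; what a row does not reach only later rows make up. A row lasts 1/12 s, in which the tool goes at most 41.7 mm and 7.16 degrees, less where a joint would pass 70% of its speed; a pose out of reach is approached as far as the arm can. A call with a gripper value outside its range is refused whole. The fingers move at their own pace and stop on an object; "force" is the grip in N (left out, the last holds). Time passes only in rows, so rows that repeat a pose let the fingers close, or fill a call up. It gives the time, the measured TCP pose, the force, the opening and the grip force at its end, in the units of the state.
- arm.get_state(): the state, without advancing time (a new reading comes with each control period).
- arm.grab_frame(name): name is "side" or "top"; returns a dict with "frame" (400x640x3 uint8, red, green, blue), "z_map" (400x640 float32, m along the optical axis (not along the pixel's ray), 0 where there is no reading), "fx", "fy", "cx", "cy" (pixels), "view" (4x4, takes a point from world to camera coordinates). Camera axes: x right, y down, z forward; pixel columns grow to the right and rows downward; lengths in m; the calibration is good to about 2 mm. A picture is of the moment at which its call begins.
- arm.job_done(): hands the job in; it is judged then, once.
The state is a dict: "t": time; "q": joint angles; "qd": joint speeds; "joint_efforts": joint torques, N m; "eef_pos": TCP position; "ee_rot": TCP orientation; "force": force on the tool from outside, world axes, zero at the start; "moment": the same for the moment, N m; "width": finger opening in m; "gripper_force": force on a finger pad.
Only numpy, scipy, OpenCV 4.12 (cv2) and the standard library are available. Lean on these libraries where they do the work, as an engineer would, in place of code of your own. Each camera call takes 0.05 s, during which the arm holds its last target. There are 200 camera calls.

### The job

The telescopic stand leg clamped in the wooden cradle must be one hole longer: press its spring snap button flush with the sleeve, then slide the inner tube outwards until the button snaps fully up in the very next hole, and let go. Press and pull gently, never forcing the sleeve or straining the button against its hole, and leave the other things on the bench alone.

Things in the scene. Friction and masses are not known exactly. Their poses are not given: they have to be found in the camera images.
- cradle: fixed wooden cradle holding the leg level: board 290 x 170 x 14 mm (x = -160 to +130 mm), two saddles (70 mm wide, 28 mm long) at x = -125 and +114 mm, their bolt heads 15 mm above the leg's axis. Origin on the bench below the button's start hole; x along the leg, outwards to its rubber foot; z up. The leg's axis is 75 mm above the bench; it lies on soft rubber cushions in the saddles
- sleeve: outer tube, grey square steel, 32 x 32 mm, closed at the back. On its cushions the whole leg gives down about 0.8 mm and lengthwise about 2.5 mm per newton, and springs back. Origin on the axis below the start hole, axes as the cradle's; from x = -160 to +130 mm. Its flat top, 16 mm above the axis, has round 14 mm holes at x = -45, 0 (start), +45, +90 mm, a strap at -125 and a 2 mm rivet at -85 mm
- next_hole (a point): centre of the next hole outwards in the sleeve's top, level with the top surface, 45 mm from the start hole; the button must come up here
- sleeve_mouth (a point): centre of the open end of the sleeve, on the leg's axis, where the inner tube comes out
- button_top (a point): top of the domed steel snap button, 11 mm across, 7 mm proud of the sleeve's top when up. It starts to move at about 3 N and is flush at 6.5 N; a tip wider than the hole then bears on the sleeve. When it is within 1 or 2 mm of flush it lets go: a spring in the sleeve (10 N) pushes the tube about 10 mm outwards, and the button stays caught under the wall
- tube_grip (a point): point on the axis of the inner tube (bright square steel, 24 x 24 mm), mid-way along the 90 mm that show at the start between the sleeve's mouth and the black rubber foot (34 mm square, 35 mm long). Moves with the tube. Free for fingers on both sides and below (63 mm down to the bench)
- tube (a joint): slide of the inner tube out of the sleeve, m: 0.001 to 0.003 at the start, about 0.012 after the button is released, 0.045 with the button centred in the next hole (2 to 3 mm play either way). With the button under the wall it slides against 3 to 4 N of friction and stays where left; once the button has snapped up, further pull moves only the whole leg on its cushions
- snap_button (a joint): how far the button is pressed in, m: 0 sprung up in a hole, 0.007 flush with the sleeve's top, 0.007 to 0.008 while caught under the wall
- wrench_a: combination wrench, 170 mm long, 8 mm thick, lying along the board of the cradle beside the sleeve; origin at the centre of its underside. A bystander: leave alone
- bearing: loose steel ball-bearing ring, 52 mm across, 15 mm high, on the bench to one side of the inner tube; origin at the centre of its underside. A bystander: leave alone
- spare_tube: spare piece of bare square steel tube, 160 x 24 x 24 mm, lying beside the cradle's board; no button; origin at the centre of its underside. A bystander: leave alone
- spare_foot: spare black rubber foot, a 34 mm block, on the bench to the other side of the inner tube; origin at the centre of its underside. A bystander: leave alone
- grease_can: steel can, 60 mm across, 110 mm tall, left part of the bench; origin at the centre of its underside. A bystander: leave alone
- parts_box: cardboard box 70 x 110 x 50 mm, left part of the bench; origin at the centre of its underside. A bystander: leave alone
- tape_roll: black tape roll, 100 mm across, 25 mm high, right part of the bench; origin at the centre of its underside. A bystander: leave alone
- wrench_b: dark combination wrench, 220 mm long, right part of the bench; origin at the centre of its underside. A bystander: leave alone

How it is judged:
On the way, in this order (a step that is already met when the one before it is completed fails the run):
1. the snap button is pressed in flush (within 1 mm) with the sleeve's top, out of its first hole (value of joint snap_button above 0.006 m and value of joint tube below 0.02 m), for 0.05 s.
2. the inner tube slides outwards with the button under the wall (value of joint snap_button above 0.006 m and value of joint tube between 0.022 and 0.04 m), for 0.05 s.
At the end, for the whole second after the job is handed in: the inner tube stands 41 to 49.5 mm out (the button in the next hole), the button has sprung up to within 1.5 mm of its full height, and the tube is at rest (value of joint tube between 0.041 and 0.0495 m and value of joint snap_button below 0.0015 m and velocity of joint tube between -0.005 and 0.005 m/s); the robot touches nothing.
It fails at once if the sleeve is loaded with more than 30 N in all, by pressing on it or by straining the button against it (contact force between sleeve and anything else above 30 N).
It fails at once if the tube is slid past the next hole or pushed inwards (value of joint tube above 0.055 m or value of joint tube below -0.006 m).
It fails at once if a bystander is shifted by more than 25 mm (distance of any of wrench_a, bearing, spare_tube, spare_foot, grease_can, parts_box, tape_roll, wrench_b from where it was at the start of the episode above 0.025 m).
It also fails if it takes over 48 s, if anything falls off the work surface, if the arm or the gripper's body presses on something with over 40 N, if the wrist force passes 120 N, or if a joint passes its speed limit or range.

## Working session

There is one attempt and no reset: what is moved stays moved. The work goes in short steps, Python scripts to look and compute and a tool call to move; the robot and the scene stay as the last step left them, time stands still between calls to the robot, and variables do not carry over. Pictures are saved under pics/ and viewed, at most 10 in all, crops included, and the job is handed in when it is done.

Besides the shell and the picture viewer there is one more tool, called after "Emit:" in YAML: its name, and indented under it one key for each argument. jog_arm: Moves the arm, as the interface text tells. Its arguments: {"type":"object","properties":{"targets":{"type":"array","items":{"type":"object","properties":{"dx":{"type":"number"},"dy":{"type":"number"},"dz":{"type":"number"},"rx":{"type":"number"},"ry":{"type":"number"},"rz":{"type":"number"},"gripper":{"type":"number"}}}},"force":{"type":"number"}},"required":["targets"]}

```bash
mkdir -p pics
cat > h.py <<'E'
import numpy as np,cv2
from station import arm
def grab(n,save=None):
    f=arm.grab_frame(n)
    if save: cv2.imwrite(f'pics/{save}.png',f['frame'][:,:,::-1])
    return f
def cloud(f):
    z=f['z_map'];v,u=np.mgrid[:z.shape[0],:z.shape[1]]
    P=np.stack([(u-f['cx'])/f['fx']*z,(v-f['cy'])/f['fy']*z,z,np.ones_like(z)],-1)
    W=P@np.linalg.inv(f['view']).T
    W=W[...,:3].copy(); W[z==0]=np.nan
    return W
E
python3 - <<'E'
from h import *
for n in('top','side'):
    f=grab(n,n+'0'); np.savez(n+'0.npz',**f)
    print(n,f['fx'],np.linalg.inv(f['view']).round(3)[:3])
s=arm.get_state();print({k:np.round(v,3) for k,v in s.items()})
E
```

```text
top 361.5079482921957 [[ 0.013 -0.988  0.156  0.375]
 [-1.    -0.009  0.023 -0.007]
 [-0.021 -0.157 -0.987  1.222]]
side 424.99746526456977 [[-0.931 -0.279  0.236  0.314]
 [-0.366  0.693 -0.622  0.659]
 [ 0.01  -0.665 -0.747  0.905]]
{'t': np.float64(0.1), 'q': array([-0.998,  0.359,  0.011, -0.   , -1.224, -0.288]), 'qd': array([ 0.002, -0.   ,  0.001, -0.001, -0.002, -0.001]), 'joint_efforts': array([-3.0000e-03, -5.8416e+01,  2.9375e+01,  7.0160e+00,  1.0000e-02,
       -0.0000e+00]), 'eef_pos': array([ 0.19 , -0.647,  0.248]), 'ee_rot': array([ 3.14 , -0.   , -2.857]), 'force': array([ 0.55 , -0.595,  0.236]), 'moment': array([0.042, 0.009, 0.022]), 'gripper_force': np.float64(0.0), 'width': np.float64(0.088)}
```

View pics/top0.png

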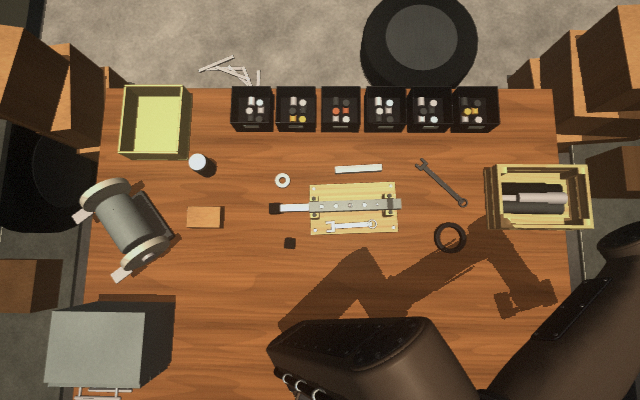

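View pics/side0.png

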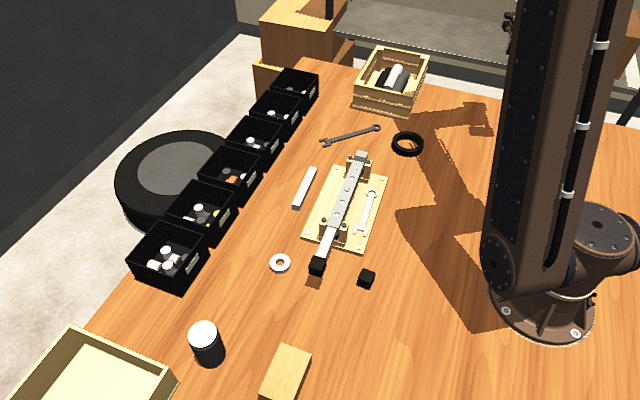

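The leg runs left-right in the top view. Its foot is at about (275,209), the sleeve spans about (312,208) to (402,203), and its outward direction is world +y. Next I'll fit its axis from depth.

Run:
```python
from h import *
for n in('top','side'):
    f=dict(np.load(n+'0.npz')); W=cloud(f)
    m=(W[...,2]>.083)&(W[...,2]<.096)&(abs(W[...,0]-.55)<.08)&(W[...,1]>-.28)&(W[...,1]<.25)
    cc,lab=cv2.connectedComponents(m.astype(np.uint8))
    i=np.argmax(np.bincount(lab[m])); m=lab==i
    P=W[m]; 
    vx,vy,x0,y0=cv2.fitLine(P[:,:2].astype(np.float32),cv2.DIST_HUBER,0,.01,.01).ravel()
    if vy<0: vx,vy=-vx,-vy
    s=P[:,0]*vx+P[:,1]*vy; t=-P[:,0]*vy+P[:,1]*vx
    print(n,m.sum(),'dir',vx,vy,'yaw',np.arctan2(vy,vx),'offset',t.mean(),'s',s.min(),s.max())
    for a in np.arange(s.min(),s.max(),.02):
        k=(s>=a)&(s<a+.02); print(round(a,3),k.sum(),*(np.round([P[k,2].mean(),t[k].min(),t[k].max(),t[k].mean()],4)))
f=dict(np.load('top0.npz'));a=cv2.resize(f['frame'][180:240,260:410],None,fx=5,fy=5,interpolation=cv2.INTER_CUBIC)
g=dict(np.load('side0.npz'));b=cv2.resize(g['frame'][145:275,300:400],(450,585)[:2],interpolation=cv2.INTER_CUBIC)
cv2.imwrite('pics/c1.png',a[:,:,::-1]);cv2.imwrite('pics/c2.png',b[:,:,::-1])
```

```text
top 1380 dir -0.054310486 0.99852407 yaw 1.6251336 offset -0.5142475276256908 s -0.2685257493454809 0.1477016945952796
-0.269 66 0.0924 -0.5285 -0.4964 -0.5115
-0.249 89 0.0916 -0.5468 -0.4968 -0.5212
-0.229 80 0.0913 -0.5469 -0.498 -0.5188
-0.209 65 0.0919 -0.5285 -0.4965 -0.512
-0.189 63 0.0922 -0.5293 -0.4967 -0.5131
-0.169 62 0.0919 -0.5271 -0.4975 -0.5128
-0.149 58 0.0923 -0.5278 -0.4983 -0.5127
-0.129 63 0.0914 -0.5287 -0.4972 -0.5132
-0.109 65 0.0928 -0.5294 -0.4973 -0.5126
-0.089 56 0.0922 -0.5296 -0.4979 -0.5134
-0.069 62 0.0914 -0.5285 -0.4988 -0.5137
-0.049 68 0.0917 -0.5295 -0.4977 -0.5127
-0.029 62 0.0907 -0.5302 -0.4982 -0.5142
-0.009 126 0.0903 -0.5479 -0.4802 -0.5141
0.011 82 0.0893 -0.5481 -0.4808 -0.5135
0.031 45 0.0877 -0.5266 -0.5038 -0.5146
0.051 45 0.0883 -0.5247 -0.5046 -0.5148
0.071 51 0.0881 -0.5258 -0.5026 -0.5137
0.091 48 0.0881 -0.526 -0.5033 -0.5148
0.111 66 0.0912 -0.5298 -0.4984 -0.5147
0.131 58 0.0926 -0.5306 -0.4986 -0.5139
side 1725 dir -0.048141178 0.9988406 yaw 1.6189562 offset -0.5116108561254638 s -0.26522759074002283 0.15559620944110045
-0.265 4
[... 180 characters left out ...]
0.4962 -0.5116
-0.165 70 0.0896 -0.5281 -0.4962 -0.5115
-0.145 62 0.0904 -0.5284 -0.4963 -0.5124
-0.125 65 0.0901 -0.5281 -0.4961 -0.5109
-0.105 72 0.0907 -0.528 -0.4961 -0.5112
-0.085 76 0.0904 -0.5279 -0.4959 -0.512
-0.065 73 0.0896 -0.5281 -0.4959 -0.5121
-0.045 83 0.0903 -0.5288 -0.4959 -0.5118
-0.025 81 0.0897 -0.5283 -0.4962 -0.5119
-0.005 141 0.0893 -0.5464 -0.478 -0.5113
0.015 141 0.0881 -0.5463 -0.4772 -0.5109
0.035 69 0.0862 -0.5236 -0.5005 -0.5118
0.055 65 0.0864 -0.5233 -0.5005 -0.5121
0.075 68 0.0864 -0.5238 -0.5001 -0.5118
0.095 74 0.0866 -0.5244 -0.5005 -0.512
0.115 91 0.0909 -0.5289 -0.495 -0.5116
0.135 134 0.0903 -0.5284 -0.4954 -0.5116
0.155 1 0.0861 -0.5066 -0.5066 -0.5066
```

View pics/c1.png

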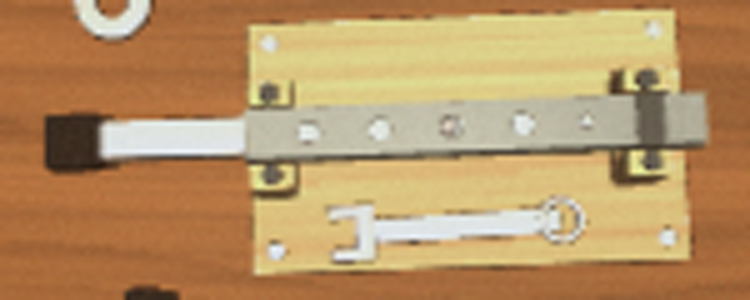

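View pics/c2.png

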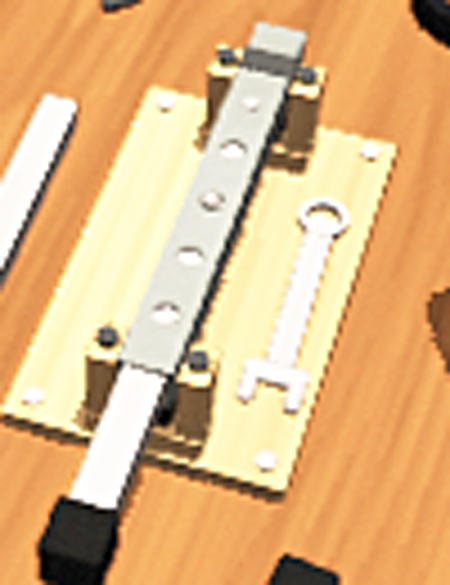

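Five marks sit along the sleeve top in the top-view crop. The rivet is at x≈587, the -45 hole at 524, the button at 452 (start hole), the +45 next hole at 379 and the +90 hole at 308. The side crop agrees, with the button at about (211,200). I'll triangulate these.

```bash
cat >> h.py <<'E'
def plane(f,u,v,z):
    M=np.linalg.inv(f['view']);d=M[:3,:3]@np.array([(u-f['cx'])/f['fx'],(v-f['cy'])/f['fy'],1]);o=M[:3,3]
    return o+d*(z-o[2])/d[2]
def totool(P,yaw,s):
    """shift (mm, tool axes) and rz from state s to TCP pos P, tool down yaw"""
    from scipy.spatial.transform import Rotation as R
    r=R.from_euler('xyz',s['ee_rot']);g=R.from_euler('xyz',[np.pi,0,yaw])
    return (r.inv().apply(P-np.array(s['eef_pos']))*1000).round(1),(r.inv()*g).as_rotvec().round(3)
E
python3 - <<'E'
from h import *
T=dict(np.load('top0.npz'));S=dict(np.load('side0.npz'))
for nm,L in(('top',[(587,122),(524,124),(452,124),(379,129),(308,132)]),('side',[(251,102),(233,148),(211,199),(190,255),(166,315)])):
    Q=[]
    for i,(x,y) in enumerate(L):
        u,v=((260+(x-2)/5,180+(y-2)/5) if nm=='top' else (300+(x-2)/4.5,145+(y-2)/4.5))
        Q.append(plane(T if nm=='top' else S,u,v,.094 if i==2 else .089 if i in(1,3,4) else .092))
    Q=np.array(Q);d=Q[-1]-Q[0];print(nm,Q.round(4).tolist(),np.linalg.norm(np.diff(Q[:,:2],axis=0),axis=1).round(4),np.arctan2(d[1],d[0]))
s=arm.get_state()
print(totool(np.array([.518,-.108,.15]),-1.5196,s))
E
```

```text
top [[0.522, -0.1649, 0.092], [0.5208, -0.1258, 0.089], [0.5197, -0.0802, 0.094], [0.5167, -0.0345, 0.089], [0.5143, 0.0103, 0.089]] [0.0392 0.0456 0.0458 0.0448] 1.6146690736740636
side [[0.5218, -0.1646, 0.092], [0.5202, -0.1259, 0.089], [0.5175, -0.0768, 0.094], [0.5156, -0.0355, 0.089], [0.5132, 0.0113, 0.089]] [0.0387 0.0492 0.0413 0.0469] 1.6194321473751778
(array([-466.8,  425.3,   98.3]), array([ 1.000e-03,  1.000e-03, -1.337e+00]))
```

Emit:
jog_arm:
  force: 10
  targets:
    - {"dx":-29,"dy":28,"dz":5,"rz":-0.08,"gripper":1}
    - {"dx":-58,"dy":56,"dz":10,"rz":-0.16,"gripper":1}
    - {"dx":-87,"dy":84,"dz":15,"rz":-0.25,"gripper":1}
    - {"dx":-116,"dy":112,"dz":20,"rz":-0.33,"gripper":1}
    - {"dx":-145,"dy":140,"dz":25,"rz":-0.42,"gripper":1}
    - {"dx":-174,"dy":167,"dz":30,"rz":-0.5,"gripper":1}
    - {"dx":-203,"dy":194,"dz":35,"rz":-0.58,"gripper":1}
    - {"dx":-232,"dy":222,"dz":40,"rz":-0.67,"gripper":1}

```text
invalid input at $.targets[0]: expected keys dx, dy, dz, rx, ry, rz, gripper
```

Run:
```python
from h import *
s=arm.get_state();print(s['t'],s['eef_pos'],s['ee_rot'],totool(np.array([.518,-.0795,.16]),-1.5225,s))
```

```text
0.1 [ 0.18952425 -0.64741954  0.24772939] [ 3.14010109e+00 -1.53127050e-04 -2.85688486e+00] (array([-474.8,  452.7,   88.3]), array([ 1.000e-03,  1.000e-03, -1.334e+00]))
```

Emit:
jog_arm:
  force: 10
  targets:
    - {"dx":-29,"dy":28,"dz":5,"rx":0,"ry":0,"rz":-0.08,"gripper":1}
    - {"dx":-58,"dy":56,"dz":10,"rx":0,"ry":0,"rz":-0.16,"gripper":1}
    - {"dx":-87,"dy":84,"dz":15,"rx":0,"ry":0,"rz":-0.25,"gripper":1}
    - {"dx":-116,"dy":112,"dz":20,"rx":0,"ry":0,"rz":-0.33,"gripper":1}
    - {"dx":-145,"dy":140,"dz":25,"rx":0,"ry":0,"rz":-0.42,"gripper":1}
    - {"dx":-174,"dy":167,"dz":30,"rx":0,"ry":0,"rz":-0.5,"gripper":1}
    - {"dx":-203,"dy":194,"dz":35,"rx":0,"ry":0,"rz":-0.58,"gripper":1}
    - {"dx":-232,"dy":222,"dz":40,"rx":0,"ry":0,"rz":-0.67,"gripper":1}

```text
t: 0.77
eef_pos: [0.3503, -0.3678, 0.2082]
ee_rot: [3.142, 0.0, -2.183]
force: [0.9, 0.2, 0.3]
width: 0.0401
gripper_force: 0.0
```

Run:
```python
from h import *
s=arm.get_state();print(s['t'],s['eef_pos'],s['ee_rot'],totool(np.array([.518,-.0795,.16]),-1.5225,s))
```

```text
0.7667 [ 0.35033857 -0.36777951  0.208219  ] [ 3.14151668e+00  1.01534284e-04 -2.18323371e+00] (array([-332.3,   28.5,   48.3]), array([ 0.   ,  0.   , -0.661]))
```

Emit:
jog_arm:
  targets:
    - {"dx":-41,"dy":3,"dz":6,"rx":0,"ry":0,"rz":-0.09,"gripper":1}
    - {"dx":-82,"dy":7,"dz":12,"rx":0,"ry":0,"rz":-0.18,"gripper":1}
    - {"dx":-123,"dy":10,"dz":18,"rx":0,"ry":0,"rz":-0.27,"gripper":1}
    - {"dx":-164,"dy":14,"dz":24,"rx":0,"ry":0,"rz":-0.36,"gripper":1}
    - {"dx":-205,"dy":18,"dz":30,"rx":0,"ry":0,"rz":-0.45,"gripper":1}
    - {"dx":-246,"dy":21,"dz":36,"rx":0,"ry":0,"rz":-0.54,"gripper":1}
    - {"dx":-286,"dy":25,"dz":42,"rx":0,"ry":0,"rz":-0.62,"gripper":1}
    - {"dx":-320,"dy":28,"dz":47,"rx":0,"ry":0,"rz":-0.661,"gripper":1}

```text
t: 1.43
eef_pos: [0.5126, -0.0897, 0.1611]
ee_rot: [3.142, 0.0, -1.52]
force: [2.4, -0.5, -0.6]
width: 0.0007
gripper_force: 0.0
```

Run:
```python
from h import *
f=grab('side','s1');cv2.imwrite('pics/s1c.png',cv2.resize(f['frame'][110:290,260:440],None,fx=3.3,fy=3.3,interpolation=cv2.INTER_CUBIC)[:,:,::-1])
s=arm.get_state();print(s['t'],s['force'],s['width'],s['eef_pos'],s['ee_rot'],totool(np.array([.518,-.0795,.13]),-1.5225,s))
```

```text
1.4833 [ 3.92870242  3.08681385 -0.19664649] 0.000595527919412233 [ 0.51544824 -0.08662942  0.16036578] [-3.14081945e+00  2.33650003e-04 -1.51742694e+00] (array([-7. , -2.9, 30.4]), array([-0.001,  0.   ,  0.005]))
```

View pics/s1c.png

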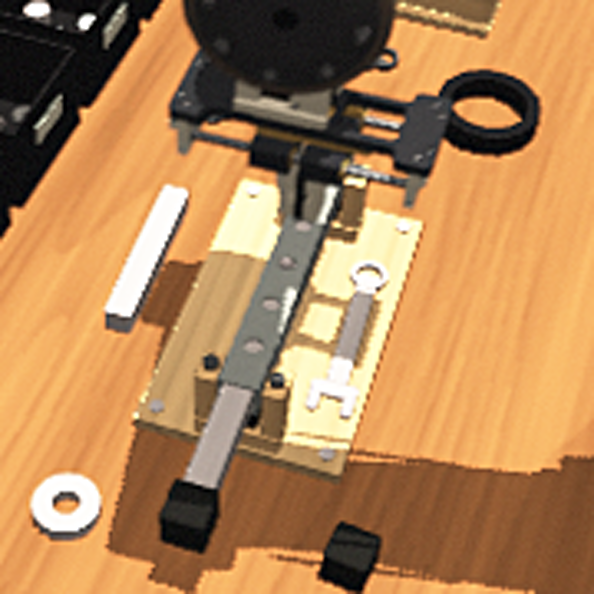

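Emit:
jog_arm:
  targets:
    - {"dx":-6,"dy":-4,"dz":6,"rx":0,"ry":0,"rz":0,"gripper":1}
    - {"dx":-11,"dy":-8,"dz":12,"rx":0,"ry":0,"rz":0,"gripper":1}
    - {"dx":-11,"dy":-8,"dz":18,"rx":0,"ry":0,"rz":0,"gripper":1}
    - {"dx":-11,"dy":-8,"dz":25,"rx":0,"ry":0,"rz":0,"gripper":1}
    - {"dx":-11,"dy":-8,"dz":25,"rx":0,"ry":0,"rz":0,"gripper":1}
    - {"dx":-11,"dy":-8,"dz":25,"rx":0,"ry":0,"rz":0,"gripper":1}
    - {"dx":-11,"dy":-8,"dz":25,"rx":0,"ry":0,"rz":0,"gripper":1}
    - {"dx":-11,"dy":-8,"dz":25,"rx":0,"ry":0,"rz":0,"gripper":1}

```text
t: 2.15
eef_pos: [0.5195, -0.0814, 0.137]
ee_rot: [-3.141, 0.0, -1.527]
force: [0.1, -0.1, 0.4]
width: 0.0007
gripper_force: 0.0
```

Run:
```python
from h import *
f=grab('side','s2');c=cv2.resize(f['frame'][140:240,290:390],None,fx=5.5,fy=5.5,interpolation=cv2.INTER_CUBIC)[:,:,::-1].copy()
s=arm.get_state();p=np.array(s['eef_pos'])
def pr(P):
    q=f['view']@np.append(P,1);return np.array([f['fx']*q[0]/q[2]+f['cx']-290+.5,f['fy']*q[1]/q[2]+f['cy']-140+.5])*5.5
for P in(p-[0,0,.022],np.array([.518,-.0790,.098])): cv2.circle(c,tuple(int(a) for a in pr(P)),4,(0,0,255),1)
cv2.imwrite('pics/s2c.png',c)
print(s['t'],s['force'],s['width'],p,s['ee_rot'],totool(np.array([.518,-.079,.122]),-1.5225,s))
```

```text
2.2 [-0.19978373  0.07385144 -0.43119857] 0.00016489348163280546 [ 0.51953197 -0.08124818  0.13699372] [-3.14081201e+00  4.72009551e-05 -1.52643554e+00] (array([-2.3,  1.4, 15. ]), array([-0.001,  0.   , -0.004]))
```

View pics/s2c.png

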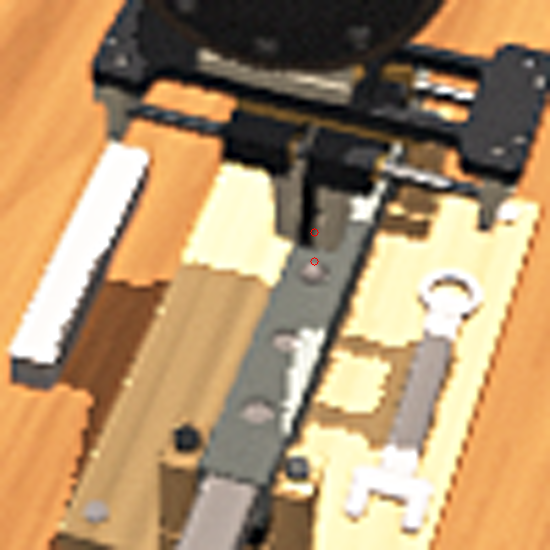

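Emit:
jog_arm:
  targets:
    - {"dx":-2,"dy":1,"dz":4,"rx":0,"ry":0,"rz":0,"gripper":1}
    - {"dx":-4,"dy":1.5,"dz":8,"rx":0,"ry":0,"rz":0,"gripper":1}
    - {"dx":-4,"dy":1.5,"dz":12,"rx":0,"ry":0,"rz":0,"gripper":1}
    - {"dx":-4,"dy":1.5,"dz":15,"rx":0,"ry":0,"rz":0,"gripper":1}
    - {"dx":-4,"dy":1.5,"dz":17,"rx":0,"ry":0,"rz":0,"gripper":1}
    - {"dx":-4,"dy":1.5,"dz":19,"rx":0,"ry":0,"rz":0,"gripper":1}
    - {"dx":-4,"dy":1.5,"dz":21,"rx":0,"ry":0,"rz":0,"gripper":1}
    - {"dx":-4,"dy":1.5,"dz":21,"rx":0,"ry":0,"rz":0,"gripper":1}

```text
t: 2.87
eef_pos: [0.518, -0.0769, 0.1155]
ee_rot: [-3.141, -0.0, -1.526]
force: [-0.4, 0.7, 4.4]
width: 0.0004
gripper_force: 1.8
```

Emit:
jog_arm:
  targets:
    - {"dx":0,"dy":0,"dz":1,"rx":0,"ry":0,"rz":0,"gripper":1}
    - {"dx":0,"dy":0,"dz":2,"rx":0,"ry":0,"rz":0,"gripper":1}
    - {"dx":0,"dy":0,"dz":3,"rx":0,"ry":0,"rz":0,"gripper":1}
    - {"dx":0,"dy":0,"dz":4,"rx":0,"ry":0,"rz":0,"gripper":1}
    - {"dx":0,"dy":0,"dz":5,"rx":0,"ry":0,"rz":0,"gripper":1}
    - {"dx":0,"dy":0,"dz":6,"rx":0,"ry":0,"rz":0,"gripper":1}
    - {"dx":0,"dy":0,"dz":6,"rx":0,"ry":0,"rz":0,"gripper":1}
    - {"dx":0,"dy":0,"dz":6,"rx":0,"ry":0,"rz":0,"gripper":1}

```text
t: 3.53
eef_pos: [0.518, -0.0769, 0.1097]
ee_rot: [-3.141, -0.0, -1.526]
force: [-0.4, 0.5, 6.2]
width: 0.0003
gripper_force: 2.7
```

Emit:
jog_arm:
  targets:
    - {"dx":0,"dy":0,"dz":0.5,"rx":0,"ry":0,"rz":0,"gripper":1}
    - {"dx":0,"dy":0,"dz":1,"rx":0,"ry":0,"rz":0,"gripper":1}
    - {"dx":0,"dy":0,"dz":1.5,"rx":0,"ry":0,"rz":0,"gripper":1}
    - {"dx":0,"dy":0,"dz":2,"rx":0,"ry":0,"rz":0,"gripper":1}
    - {"dx":0,"dy":0,"dz":2.5,"rx":0,"ry":0,"rz":0,"gripper":1}
    - {"dx":0,"dy":0,"dz":3,"rx":0,"ry":0,"rz":0,"gripper":1}
    - {"dx":0,"dy":0,"dz":3,"rx":0,"ry":0,"rz":0,"gripper":1}
    - {"dx":0,"dy":0,"dz":3,"rx":0,"ry":0,"rz":0,"gripper":1}

```text
t: 4.2
eef_pos: [0.518, -0.0769, 0.107]
ee_rot: [-3.141, -0.0, -1.525]
force: [-1.4, 0.2, 8.9]
width: 0.0007
gripper_force: 4.3
```

```bash
cat > foot.py <<'E'
from h import *
# foot far end and tube length from side camera (dark foot, z_map)
def foot(f):
    W=cloud(f);d=np.array([-.0486,.9988]);o=np.array([.518,-.0803])
    s=(W[...,:2]-o)@d; t=(W[...,:2]-o)@np.array([-d[1],d[0]])
    m=(W[...,2]>.08)&(W[...,2]<.1)&(abs(t)<.02)&(s>.15)&(s<.35)
    dark=m&(f['frame'].max(-1)<70)
    return s[dark].min().round(4),np.percentile(s[dark],[2,50,98]).round(4),dark.sum()
E
python3 - <<'E'
from foot import *
for n in('side','top'): print(n,foot(dict(np.load(n+'0.npz'))),foot(grab(n)))
print(arm.get_state()['force'])
E
```

```text
side (np.float64(0.1512), array([0.2254, 0.2464, 0.2598]), np.int64(231)) (np.float64(0.1849), array([0.235 , 0.2524, 0.2676]), np.int64(206))Traceback (most recent call last):
  File "<stdin>", line 2, in <module>
  File "foot.py", line 8, in foot
    return s[dark].min().round(4),np.percentile(s[dark],[2,50,98]).round(4),dark.sum()
           ~~~~~~~~~~~^^
    return umr_minimum(a, axis, None, out, keepdims, initial, where)
ValueError: zero-size array to reduction operation minimum which has no identity
```

The foot has moved out about 9 mm, so the button has let go. I'll lift, move out over the tube and open the gripper.

Emit:
jog_arm:
  targets:
    - {"dx":0,"dy":0,"dz":-10,"rx":0,"ry":0,"rz":0,"gripper":1}
    - {"dx":0,"dy":0,"dz":-30,"rx":0,"ry":0,"rz":0,"gripper":1}
    - {"dx":-10,"dy":0,"dz":-48,"rx":0,"ry":0,"rz":0,"gripper":0.5}
    - {"dx":-45,"dy":0,"dz":-48,"rx":0,"ry":0,"rz":0,"gripper":0}
    - {"dx":-80,"dy":0,"dz":-48,"rx":0,"ry":0,"rz":0,"gripper":0}
    - {"dx":-115,"dy":0,"dz":-48,"rx":0,"ry":0,"rz":0,"gripper":0}
    - {"dx":-150,"dy":0,"dz":-48,"rx":0,"ry":0,"rz":0,"gripper":0}
    - {"dx":-178,"dy":0,"dz":-48,"rx":0,"ry":0,"rz":0,"gripper":0}

```text
t: 4.97
eef_pos: [0.5092, 0.1029, 0.1549]
ee_rot: [3.142, 0.0, -1.526]
force: [0.1, 0.2, -1.0]
width: 0.0351
gripper_force: 0.0
```

Emit:
jog_arm:
  targets:
    - {"dx":0,"dy":0,"dz":0,"rx":0,"ry":0,"rz":0,"gripper":0}
    - {"dx":0,"dy":0,"dz":0,"rx":0,"ry":0,"rz":0,"gripper":0}
    - {"dx":0,"dy":0,"dz":0,"rx":0,"ry":0,"rz":0,"gripper":0}
    - {"dx":0,"dy":0,"dz":0,"rx":0,"ry":0,"rz":0,"gripper":0}
    - {"dx":0,"dy":0,"dz":0,"rx":0,"ry":0,"rz":0,"gripper":0}
    - {"dx":0,"dy":0,"dz":0,"rx":0,"ry":0,"rz":0,"gripper":0}
    - {"dx":0,"dy":0,"dz":0,"rx":0,"ry":0,"rz":0,"gripper":0}
    - {"dx":0,"dy":0,"dz":0,"rx":0,"ry":0,"rz":0,"gripper":0}

```text
t: 5.63
eef_pos: [0.5098, 0.1004, 0.1546]
ee_rot: [3.142, -0.0, -1.527]
force: [-0.0, 0.7, -0.3]
width: 0.0857
gripper_force: 0.0
```

Run:
```python
from foot import *
f=grab('side','s3');print(foot(f))
s=arm.get_state();print(s['t'],s['force'],s['width'],s['eef_pos'],s['ee_rot'],totool(np.array([.5092,.1015,.078]),-1.5225,s))
```

```text
(np.float64(0.1524), array([0.2355, 0.2556, 0.2695]), np.int64(237))
5.6833 [ 0.68740867 -0.07476475 -0.33497595] 0.08624898563664651 [0.50980994 0.10051421 0.15458638] [ 3.14159174e+00  2.80318148e-05 -1.52651583e+00] (array([-1. ,  0.6, 76.6]), array([ 0.   ,  0.   , -0.004]))
```

View pics/s3.png

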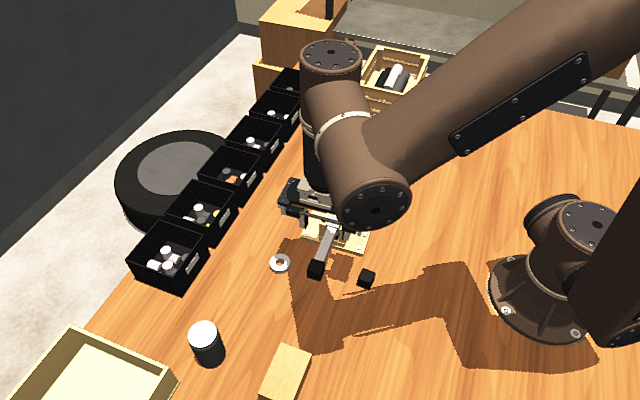

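The picture shows the open gripper above the tube, with the foot at (316,268), 10 mm further out than at the start. I'll go down and grip.

Emit:
jog_arm:
  targets:
    - {"dx":-1,"dy":0.5,"dz":15,"rx":0,"ry":0,"rz":0,"gripper":0}
    - {"dx":-1,"dy":0.5,"dz":30,"rx":0,"ry":0,"rz":0,"gripper":0}
    - {"dx":-1,"dy":0.5,"dz":45,"rx":0,"ry":0,"rz":0,"gripper":0}
    - {"dx":-1,"dy":0.5,"dz":60,"rx":0,"ry":0,"rz":0,"gripper":0}
    - {"dx":-1,"dy":0.5,"dz":70,"rx":0,"ry":0,"rz":0,"gripper":0}
    - {"dx":-1,"dy":0.5,"dz":76,"rx":0,"ry":0,"rz":0,"gripper":0}
    - {"dx":-1,"dy":0.5,"dz":76,"rx":0,"ry":0,"rz":0,"gripper":0}
    - {"dx":-1,"dy":0.5,"dz":76,"rx":0,"ry":0,"rz":0,"gripper":0}

```text
t: 6.35
eef_pos: [0.5094, 0.1019, 0.0787]
ee_rot: [3.141, -0.0, -1.526]
force: [0.2, 0.4, 0.4]
width: 0.0879
gripper_force: 0.0
```

Emit:
jog_arm:
  force: 20
  targets:
    - {"dx":0,"dy":0,"dz":0,"rx":0,"ry":0,"rz":0,"gripper":0.3}
    - {"dx":0,"dy":0,"dz":0,"rx":0,"ry":0,"rz":0,"gripper":0.5}
    - {"dx":0,"dy":0,"dz":0,"rx":0,"ry":0,"rz":0,"gripper":0.65}
    - {"dx":0,"dy":0,"dz":0,"rx":0,"ry":0,"rz":0,"gripper":0.7}
    - {"dx":0,"dy":0,"dz":0,"rx":0,"ry":0,"rz":0,"gripper":0.75}
    - {"dx":0,"dy":0,"dz":0,"rx":0,"ry":0,"rz":0,"gripper":0.8}
    - {"dx":0,"dy":0,"dz":0,"rx":0,"ry":0,"rz":0,"gripper":1}
    - {"dx":0,"dy":0,"dz":0,"rx":0,"ry":0,"rz":0,"gripper":1}

```text
t: 7.02
eef_pos: [0.5092, 0.1019, 0.0786]
ee_rot: [-3.142, 0.0, -1.526]
force: [0.1, -0.0, -0.6]
width: 0.0401
gripper_force: 0.0
```

Emit:
jog_arm:
  targets:
    - {"dx":0,"dy":0,"dz":0,"rx":0,"ry":0,"rz":0,"gripper":1}
    - {"dx":0,"dy":0,"dz":0,"rx":0,"ry":0,"rz":0,"gripper":1}
    - {"dx":0,"dy":0,"dz":0,"rx":0,"ry":0,"rz":0,"gripper":1}
    - {"dx":0,"dy":0,"dz":0,"rx":0,"ry":0,"rz":0,"gripper":1}
    - {"dx":0,"dy":0,"dz":0,"rx":0,"ry":0,"rz":0,"gripper":1}
    - {"dx":0,"dy":0,"dz":0,"rx":0,"ry":0,"rz":0,"gripper":1}
    - {"dx":0,"dy":0,"dz":0,"rx":0,"ry":0,"rz":0,"gripper":1}
    - {"dx":0,"dy":0,"dz":0,"rx":0,"ry":0,"rz":0,"gripper":1}

```text
t: 7.68
eef_pos: [0.5079, 0.1013, 0.0781]
ee_rot: [3.139, -0.001, -1.526]
force: [-5.9, -0.6, 2.0]
width: 0.0238
gripper_force: 20.0
```

Emit:
jog_arm:
  targets:
    - {"dx":-2,"dy":0.5,"dz":0,"rx":0,"ry":0,"rz":0,"gripper":1}
    - {"dx":-5,"dy":1,"dz":0,"rx":0,"ry":0,"rz":0,"gripper":1}
    - {"dx":-8,"dy":1.5,"dz":0,"rx":0,"ry":0,"rz":0,"gripper":1}
    - {"dx":-11,"dy":1.5,"dz":0,"rx":0,"ry":0,"rz":0,"gripper":1}
    - {"dx":-14,"dy":1.5,"dz":0,"rx":0,"ry":0,"rz":0,"gripper":1}
    - {"dx":-17,"dy":1.5,"dz":0,"rx":0,"ry":0,"rz":0,"gripper":1}
    - {"dx":-20,"dy":1.5,"dz":0,"rx":0,"ry":0,"rz":0,"gripper":1}
    - {"dx":-22,"dy":1.5,"dz":0,"rx":0,"ry":0,"rz":0,"gripper":1}

```text
t: 8.35
eef_pos: [0.5066, 0.1239, 0.0785]
ee_rot: [3.141, -0.0, -1.526]
force: [-1.5, -4.6, 0.4]
width: 0.0237
gripper_force: 20.0
```

```bash
cat > est.py <<'E'
from foot import *
f=grab('side');print(foot(f),[round(float(x),2) for x in arm.get_state()['force']])
# sleeve back end s (leg shift on cushions)
W=cloud(f);d=np.array([-.0486,.9988]);o=np.array([.518,-.0803])
def ends(f):
    W=cloud(f);s=(W[...,:2]-o)@d;t=(W[...,:2]-o)@np.array([-d[1],d[0]])
    m=(W[...,2]>.084)&(W[...,2]<.096)&(abs(t)<.014)&(s<-.1)&(s>-.2)
    return np.sort(s[m])[:8].mean().round(4) if m.sum()>8 else None
print('back',ends(dict(np.load('side0.npz'))),ends(f))
E
python3 est.py
```

```text
(np.float64(0.2133), array([0.2161, 0.2762, 0.2913]), np.int64(250)) [-1.85, -4.75, 0.38]
back -0.1579 None
```

Emit:
jog_arm:
  targets:
    - {"dx":-2,"dy":0.5,"dz":0,"rx":0,"ry":0,"rz":0,"gripper":1}
    - {"dx":-4,"dy":0.5,"dz":0,"rx":0,"ry":0,"rz":0,"gripper":1}
    - {"dx":-6,"dy":0.5,"dz":0,"rx":0,"ry":0,"rz":0,"gripper":1}
    - {"dx":-8,"dy":0.5,"dz":0,"rx":0,"ry":0,"rz":0,"gripper":1}
    - {"dx":-10,"dy":0.5,"dz":0,"rx":0,"ry":0,"rz":0,"gripper":1}
    - {"dx":-12,"dy":0.5,"dz":0,"rx":0,"ry":0,"rz":0,"gripper":1}
    - {"dx":-13,"dy":0.5,"dz":0,"rx":0,"ry":0,"rz":0,"gripper":1}
    - {"dx":-14,"dy":0.5,"dz":0,"rx":0,"ry":0,"rz":0,"gripper":1}

```text
t: 9.07
eef_pos: [0.5058, 0.1381, 0.0786]
ee_rot: [-3.141, 0.0, -1.526]
force: [0.9, -2.8, -0.9]
width: 0.0238
gripper_force: 20.0
```

Emit:
jog_arm:
  targets:
    - {"dx":-0.5,"dy":0,"dz":0,"rx":0,"ry":0,"rz":0,"gripper":1}
    - {"dx":-1,"dy":0,"dz":0,"rx":0,"ry":0,"rz":0,"gripper":1}
    - {"dx":-1.5,"dy":0,"dz":0,"rx":0,"ry":0,"rz":0,"gripper":1}
    - {"dx":-2,"dy":0,"dz":0,"rx":0,"ry":0,"rz":0,"gripper":1}
    - {"dx":-2.5,"dy":0,"dz":0,"rx":0,"ry":0,"rz":0,"gripper":1}
    - {"dx":-3,"dy":0,"dz":0,"rx":0,"ry":0,"rz":0,"gripper":1}
    - {"dx":-3,"dy":0,"dz":0,"rx":0,"ry":0,"rz":0,"gripper":1}
    - {"dx":-3,"dy":0,"dz":0,"rx":0,"ry":0,"rz":0,"gripper":1}

```text
t: 9.73
eef_pos: [0.5056, 0.1408, 0.0786]
ee_rot: [-3.141, 0.0, -1.526]
force: [2.0, -3.5, -1.9]
width: 0.0238
gripper_force: 20.0
```

Emit:
jog_arm:
  targets:
    - {"dx":-0.5,"dy":-0.5,"dz":0,"rx":0,"ry":0,"rz":0,"gripper":1}
    - {"dx":-1,"dy":-0.5,"dz":0,"rx":0,"ry":0,"rz":0,"gripper":1}
    - {"dx":-1.5,"dy":-0.5,"dz":0,"rx":0,"ry":0,"rz":0,"gripper":1}
    - {"dx":-2,"dy":-0.5,"dz":0,"rx":0,"ry":0,"rz":0,"gripper":1}
    - {"dx":-2.5,"dy":-0.5,"dz":0,"rx":0,"ry":0,"rz":0,"gripper":1}
    - {"dx":-3,"dy":-0.5,"dz":0,"rx":0,"ry":0,"rz":0,"gripper":1}
    - {"dx":-3,"dy":-0.5,"dz":0,"rx":0,"ry":0,"rz":0,"gripper":1}
    - {"dx":-3,"dy":-0.5,"dz":0,"rx":0,"ry":0,"rz":0,"gripper":1}

```text
t: 10.4
eef_pos: [0.5056, 0.1437, 0.0785]
ee_rot: [3.141, -0.0, -1.526]
force: [0.6, -3.0, -0.2]
width: 0.0238
gripper_force: 20.0
```

Run:
```python
from foot import *
f=grab('side','s5');print(foot(f),[round(float(x),2) for x in arm.get_state()['force']])
cv2.imwrite('pics/s5c.png',cv2.resize(f['frame'][150:290,280:400],None,fx=4.2,fy=4.2,interpolation=cv2.INTER_CUBIC)[:,:,::-1])
```

```text
(np.float64(0.2337), array([0.2356, 0.2966, 0.3115]), np.int64(256)) [-0.1, -2.95, -0.34]
```

View pics/s5c.png

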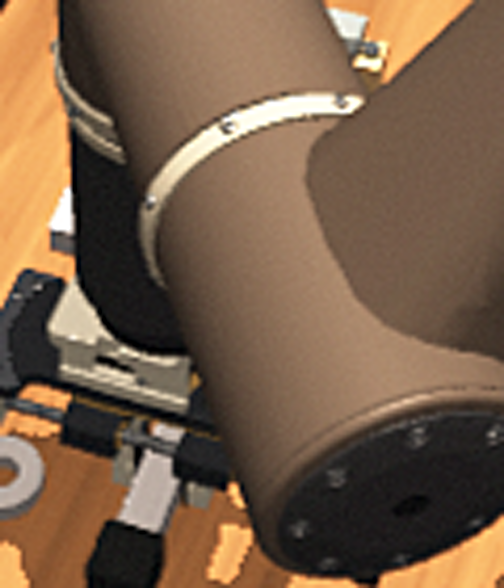

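Emit:
jog_arm:
  targets:
    - {"dx":-0.5,"dy":0,"dz":0,"rx":0,"ry":0,"rz":0,"gripper":1}
    - {"dx":-1,"dy":0,"dz":0,"rx":0,"ry":0,"rz":0,"gripper":1}
    - {"dx":-1.5,"dy":0,"dz":0,"rx":0,"ry":0,"rz":0,"gripper":1}
    - {"dx":-2,"dy":0,"dz":0,"rx":0,"ry":0,"rz":0,"gripper":1}
    - {"dx":-2.5,"dy":0,"dz":0,"rx":0,"ry":0,"rz":0,"gripper":1}
    - {"dx":-3,"dy":0,"dz":0,"rx":0,"ry":0,"rz":0,"gripper":1}
    - {"dx":-3,"dy":0,"dz":0,"rx":0,"ry":0,"rz":0,"gripper":1}
    - {"dx":-3,"dy":0,"dz":0,"rx":0,"ry":0,"rz":0,"gripper":1}

```text
t: 11.12
eef_pos: [0.5056, 0.1467, 0.0785]
ee_rot: [3.141, -0.0, -1.526]
force: [-1.1, -3.7, -0.6]
width: 0.0239
gripper_force: 20.0
```

```bash
python3 -c "
from foot import *
for i in range(3): print(foot(grab('side')),arm.get_state()['force'].round(2))"
```

```text
(np.float64(0.236), array([0.2454, 0.2997, 0.3141]), np.int64(254)) [-0.81 -4.18  0.32]
(np.float64(0.2259), array([0.2386, 0.3   , 0.3143]), np.int64(259)) [-1.36 -3.8   0.23]
(np.float64(0.2206), array([0.2406, 0.2995, 0.3142]), np.int64(253)) [-1.47 -4.52  0.09]
```

Emit:
jog_arm:
  targets:
    - {"dx":-0.5,"dy":0,"dz":0,"rx":0,"ry":0,"rz":0,"gripper":1}
    - {"dx":-1,"dy":0,"dz":0,"rx":0,"ry":0,"rz":0,"gripper":1}
    - {"dx":-1.5,"dy":0,"dz":0,"rx":0,"ry":0,"rz":0,"gripper":1}
    - {"dx":-2,"dy":0,"dz":0,"rx":0,"ry":0,"rz":0,"gripper":1}
    - {"dx":-2.5,"dy":0,"dz":0,"rx":0,"ry":0,"rz":0,"gripper":1}
    - {"dx":-3,"dy":0,"dz":0,"rx":0,"ry":0,"rz":0,"gripper":1}
    - {"dx":-3,"dy":0,"dz":0,"rx":0,"ry":0,"rz":0,"gripper":1}
    - {"dx":-3,"dy":0,"dz":0,"rx":0,"ry":0,"rz":0,"gripper":1}

```text
t: 11.93
eef_pos: [0.5054, 0.1496, 0.0785]
ee_rot: [3.141, -0.0, -1.526]
force: [-1.4, -5.6, 0.3]
width: 0.0241
gripper_force: 20.0
```

```bash
python3 -c "
from foot import *
for i in range(4): print(foot(grab('side')),arm.get_state()['force'].round(2))"
```

```text
(np.float64(0.235), array([0.2408, 0.3023, 0.3171]), np.int64(261)) [-0.96 -5.05  0.53]
(np.float64(0.2373), array([0.2414, 0.3027, 0.3172]), np.int64(260)) [-0.99 -5.55 -0.48]
(np.float64(0.2365), array([0.2413, 0.3025, 0.3172]), np.int64(261)) [-2.11 -5.84  0.01]
(np.float64(0.2358), array([0.2406, 0.3029, 0.3175]), np.int64(260)) [-1.18 -4.73 -0.11]
```

Force rose from 3.0 to 4.1 to 5.3 N over two 3 mm steps. That is the cushion stiffness of 0.4 N/mm, so the button is latched and only the leg is moving. I'll ease back and let go.

Emit:
jog_arm:
  targets:
    - {"dx":2,"dy":0,"dz":0,"rx":0,"ry":0,"rz":0,"gripper":1}
    - {"dx":4,"dy":0,"dz":0,"rx":0,"ry":0,"rz":0,"gripper":1}
    - {"dx":6,"dy":0,"dz":0,"rx":0,"ry":0,"rz":0,"gripper":1}
    - {"dx":8,"dy":0,"dz":0,"rx":0,"ry":0,"rz":0,"gripper":1}
    - {"dx":10,"dy":0,"dz":0,"rx":0,"ry":0,"rz":0,"gripper":1}
    - {"dx":12,"dy":0,"dz":0,"rx":0,"ry":0,"rz":0,"gripper":1}
    - {"dx":12,"dy":0,"dz":0,"rx":0,"ry":0,"rz":0,"gripper":1}
    - {"dx":12,"dy":0,"dz":0,"rx":0,"ry":0,"rz":0,"gripper":1}

```text
t: 12.8
eef_pos: [0.5061, 0.1378, 0.0786]
ee_rot: [-3.142, 0.0, -1.526]
force: [-3.7, -0.8, 0.1]
width: 0.0236
gripper_force: 20.0
```

Emit:
jog_arm:
  targets:
    - {"dx":0,"dy":0,"dz":0,"rx":0,"ry":0,"rz":0,"gripper":0.6}
    - {"dx":0,"dy":0,"dz":0,"rx":0,"ry":0,"rz":0,"gripper":0.4}
    - {"dx":0,"dy":0,"dz":0,"rx":0,"ry":0,"rz":0,"gripper":0.2}
    - {"dx":0,"dy":0,"dz":0,"rx":0,"ry":0,"rz":0,"gripper":0}
    - {"dx":0,"dy":0,"dz":0,"rx":0,"ry":0,"rz":0,"gripper":0}
    - {"dx":0,"dy":0,"dz":0,"rx":0,"ry":0,"rz":0,"gripper":0}
    - {"dx":0,"dy":0,"dz":0,"rx":0,"ry":0,"rz":0,"gripper":0}
    - {"dx":0,"dy":0,"dz":0,"rx":0,"ry":0,"rz":0,"gripper":0}

```text
t: 13.47
eef_pos: [0.5062, 0.1378, 0.0786]
ee_rot: [-3.141, 0.0, -1.526]
force: [-0.5, 0.1, 0.6]
width: 0.0715
gripper_force: 0.0
```

Emit:
jog_arm:
  targets:
    - {"dx":0,"dy":0,"dz":-10,"rx":0,"ry":0,"rz":0,"gripper":0}
    - {"dx":0,"dy":0,"dz":-40,"rx":0,"ry":0,"rz":0,"gripper":0}
    - {"dx":0,"dy":0,"dz":-75,"rx":0,"ry":0,"rz":0,"gripper":0}
    - {"dx":-30,"dy":0,"dz":-100,"rx":0,"ry":0,"rz":0,"gripper":0}
    - {"dx":-65,"dy":0,"dz":-120,"rx":0,"ry":0,"rz":0,"gripper":0}
    - {"dx":-100,"dy":0,"dz":-130,"rx":0,"ry":0,"rz":0,"gripper":0}
    - {"dx":-135,"dy":0,"dz":-130,"rx":0,"ry":0,"rz":0,"gripper":0}
    - {"dx":-170,"dy":0,"dz":-130,"rx":0,"ry":0,"rz":0,"gripper":0}

```text
t: 14.13
eef_pos: [0.4985, 0.3095, 0.211]
ee_rot: [-3.139, 0.002, -1.526]
force: [0.3, -0.8, -0.5]
width: 0.0877
gripper_force: 0.0
```

Run:
```python
from foot import *
f=grab('side');print(foot(f))
f=grab('top');cv2.imwrite('pics/t6c.png',cv2.resize(f['frame'][170:240,240:410],None,fx=4.5,fy=4.5,interpolation=cv2.INTER_CUBIC)[:,:,::-1])
```

```text
(np.float64(0.2704), array([0.271 , 0.2833, 0.2942]), np.int64(117))
```

View pics/t6c.png

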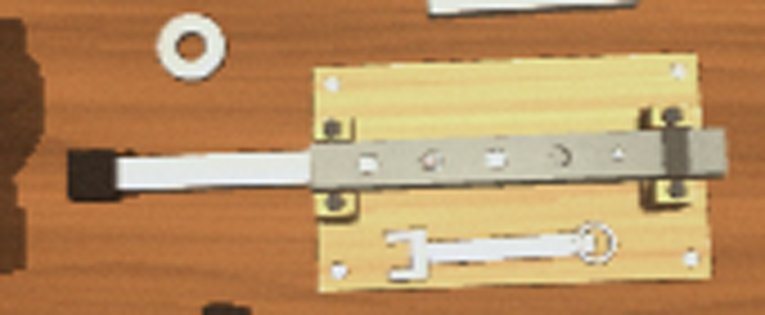

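The domed button now shows in the next hole at (430,160). The visible tube is about 135 mm long, which is 90 + 45, and nothing else has moved.

```bash
python3 -c "
from station import arm
print(arm.job_done())"
```

```text
the job is handed in; nothing more can be done
None
```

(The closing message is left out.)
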